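# Set the sighting tube to its red band

### The job

Take the brass sighting tube from its cradle and slide it, nose first, into the slanting bore of the steel guide in the clamped wooden block until the rim of the bore lies on the red band, then let go so that it stays there. The guide stands somewhere sideways between its wooden cheeks, so look or feel for the bore. Leave the loose camera parts on the bench where they lie.

Things in the scene. Friction and masses are not known exactly. Their poses are not given: they have to be found in the camera images.
- tube: Loose brass tube, 150 mm long, 120 g, level in its cradle. Origin on its axis at the middle of the red band (x -3 to +3 mm); own x runs along it to the nose. Barrel 24 mm diameter from x = -80 to +39 mm, tapering to 21.6 mm at the nose (x = +45). Rubber eyepiece, 30 mm diameter, x = -105 to -80. Centre of mass near x = -30. Free to grasp between the cradle's rests, x = -66 to +11 mm.
- nose (a point): Middle of the tube's nose, on its axis, 45 mm ahead of the band's middle; axes as the tube's.
- cradle: Fixed dark wooden cradle, base 125 x 56 x 12 mm. Two cork V rests, 8 mm thick, at own x = +15 and -70 mm carry the tube with its axis 55 mm above the bench, its x along the cradle's x, its origin over the cradle's.
- block: Fixed wooden base 140 x 185 x 25 mm, held to the far bench edge by a blue C-clamp lower than 52 mm. Origin on the bench top; own x points to the clamp. Slanting wooden cheeks (to 47 mm either side of own x = 0) hold a steel guide with a bore that runs 30 degrees below level, down towards own -y; its mouth looks to own +y and up. A leaf shutter 58 mm wide lies below the lower end.
- mouth (a point): Centre of the bore's mouth in the plane of the guide's face, 90 mm up, if the guide stood midway. z points out along the bore; x is the block's x (level); y points downward, square to both. The guide is fast, but its true place differs by up to 12 mm either way along x, and this is not reported. Along y and z the mouth is true.
- mount_ring: Loose silver-grey lens mount ring, 62 mm outside, 9 mm high, origin under its centre. To be left alone.
- scale_ring: Loose brass depth-of-field scale ring, 56 mm outside, 12 mm high, origin under its centre. To be left alone.
- filter: Loose green glass filter in a black rim, 52 mm diameter, 7 mm high, origin under its centre. To be left alone.
- drum: Loose black shutter curtain drum standing on end, 34 mm diameter, 42 mm high, origin under its centre. To be left alone.
- bore_end (a point): Lower end of the bore, 52 mm below mouth along it (also as if midway). Steel guide: face 44 x 44 mm, bore 25.5 mm diameter, right through, rim bevelled 1 mm. A spring pad 14 to 34 mm down the bore grips the tube (about 3 to 12 N to slide it) and keeps it at the depth where it is left. On its upper side nothing rises over 28 mm from the bore's axis. Axes are the block's.
Not all that is in view belongs to the job. Of the things that look like the tube, the largest one is meant.

How it is judged:
On the way, in this order (a step that is already met when the one before it is completed fails the run):
1. the tube is lifted out of its cradle (its band 30 mm above where it lay) (height (world z) of tube above 0.085 m), for 0.1 s.
2. the nose is at least 10 mm inside the bore, the tube in line with it (z of nose in the frame of mouth between -0.06 and -0.01 m and y of nose in the frame of mouth between -0.005 and 0.005 m and angle between the x axis of tube and the z axis of mouth, either way round below 0.15 rad), for 0.1 s.
At the end, for the whole second after the job is handed in: The tube is in the bore nose first and at rest, the bore's rim within the red band (band's middle within 3 mm of the mouth's plane; up to 4 mm off the bore's axis up or down, and 15 mm sideways of the mid-place, which covers every place of the guide), in line with the bore within 0.08 rad (z of tube in the frame of mouth between -0.003 and 0.003 m and y of tube in the frame of mouth between -0.004 and 0.004 m and x of tube in the frame of mouth between -0.015 and 0.015 m and z of nose in the frame of mouth below -0.04 m and angle between the x axis of tube and the z axis of mouth, either way round below 0.08 rad and linear speed of tube below 0.01 m/s); the robot touches nothing.
It fails at once if a loose camera part is moved by more than 15 mm (distance of any of mount_ring, scale_ring, filter, drum from where it was at the start of the episode above 0.015 m).
It also fails if it takes over 56 s, if anything falls off the work surface, if the arm or the gripper's body presses on something with over 40 N, if the wrist force passes 120 N, or if a joint passes its speed limit or range.

### The arm

A 7-joint arm with a two-finger parallel gripper is mounted at the origin on the work surface. World frame = base frame: x ahead of the robot, y to its left, z up, the work surface at z = 0. Lengths are in m, angles in rad, forces in N, time in s.
With the tool pointing down it reaches from about 0.425 to 0.875 m from the base axis. Payload 9.9 kg.
Tool frame: the origin (TCP) lies midway between the tips of the shut fingers; the grasp point (between the pads) lies 19 mm behind it; z points along the fingers, x is the direction in which the jaws open and shut, and the axes are right-handed (so a half turn about z gives the same grasp; the last joint's range is limited). The gripper opens to 85 mm and grips with 20 to 120 N. Pads are 22 mm wide; open, the fingers measure 114 mm over their backs; the gripper's body (76 mm by 85 mm) begins 54 mm behind the grasp point. The pads swing forward as they close: fully open they stand 13 mm farther back than shut.
Start: joints at [1.065, 0.576, 0.025, 1.437, -0.015, 1.129, -0.057], TCP at [0.276, -0.616, 0.231] pointing down, gripper open.
Joint ranges: [-2.76, 2.76], [-0.34, 2.15], [-1.52, 1.57], [0.19, 2.46], [-1.09, 4.23], [0.17, 1.99], [-2.82, 2.82]. Speed limits (rad/s): [2.22, 2.22, 3.01, 3.01, 3.14, 3.14, 3.14].

### API

Orientations are given as a rotation vector (axis times angle).
In Python, from workcell import manip gives the robot as it stands. The module is installed in compiled form; this text tells all that it offers.
- The arm moves only by the tool move_arm, never from a script. Its argument "deltas" is a list that holds one entry, the list of rows, each a list of 6 numbers: the shift along the tool's x, y, z in m, then the turn, a rotation vector about the tool's x, y, z in degrees. A call has 1 to 10 rows; each row is the pose to reach, as a shift and turn from the pose measured when the call began, along the tool's axes at that moment; what a row does not reach only later rows make up. A row lasts 1/8 s, in which the tool goes at most 62.5 mm and 10.7 degrees, less where a joint would pass 70% of its speed; a pose out of reach is approached as far as the arm can. A call with a gripper value outside its range is refused whole. "fingers" is the opening, from -1 (shut) to 1 (fully open), so that 0 is half open, set as the call begins (left out, the last holds). The fingers move at their own pace and stop on an object; "newtons" is the grip in N (left out, the last holds). Time passes only in rows, so rows that repeat a pose let the fingers close. It gives the time, the measured TCP pose, the force and the opening at its end, in the units of the state.
- manip.read_state(): the state, without advancing time (a new reading comes with each control period).
- manip.get_image(name): name is "scene" or "top"; returns the picture (400x640x3 uint8, red, green, blue); there is no depth.
- manip.camera_info(name): a dict with "K" (3x3 intrinsics, pixels), "R" (3x3) and "t" (3): a world point X has camera coordinates R X + t. Camera axes: x right, y down, z forward; pixel columns grow to the right and rows downward; lengths in m; the calibration is good to about 2 mm. A picture is of the moment at which its call begins. camera_info takes no time and is no camera call.
- manip.job_done(): hands the job in, once; it reports no verdict.
Trained networks look in the newest picture that a camera, given by its name, has taken for a name from the list of things; names that differ only in an ending like _2 or _b are one class to them, and where a whole thing is asked for, a point or a joint stands for the part that bears it (a point fixed in the world has none). Each returns a list of dicts, best first, with "confidence" (0 to 1); they miss things now and then, are a little off and sometimes report something else, mostly with a low value. They report only what shows in the picture. A call takes as long as a camera call. They do not tell look-alikes from the thing itself.
- manip.find_in(camera, name): "xy" ([column, row] in pixels, amid what is visible of it).
The state is a dict: "time_s": time; "qpos": joint angles; "dq": joint speeds; "tau": joint torques, N m; "tool_pos": TCP position; "eef_rot": TCP orientation; "ft_force": force on the tool from outside, world axes, zero at the start; "torque": the same for the moment, N m; "finger_gap": opening from 0.0 (shut) to 1.0 (fully open).
Only numpy, scipy, OpenCV 4.12 (cv2) and the standard library are available. Lean on these libraries where they do the work, as an engineer would, in place of code of your own. Each camera call takes 0.05 s, during which the arm holds its last target.

## Working session

There is one attempt and no reset: what is moved stays moved. The work goes in short steps, Python scripts to look and compute and a tool call to move; the robot and the scene stay as the last step left them, time stands still between calls to the robot, and variables do not carry over. Pictures are saved under pics/ and viewed, and the job is handed in when it is done.

Besides the shell and the picture viewer there is one more tool, called after "Request:" as name([rows], argument=value, ...), one row to a line, values as JSON. move_arm: Moves the arm, as the interface text tells. Its arguments: {"type":"object","properties":{"deltas":{"type":"array"},"fingers":{"type":"number"},"newtons":{"type":"number"}},"required":["deltas"]}

```bash
mkdir -p pics; ls; python3 - <<'E'
from workcell import manip
import cv2,numpy as np
for c in ("scene","top"):
    im=manip.get_image(c); cv2.imwrite(f"pics/{c}0.png",im[:,:,::-1])
    i=manip.camera_info(c); print(c,i)
    for n in ("tube","nose","cradle","block","mouth","bore_end","mount_ring","drum"):
        print(n,[(np.round(d["xy"],1).tolist(),round(d["confidence"],2)) for d in manip.find_in(c,n)])
print(manip.read_state())
E
```

```text
pics
scene {'K': array([[372.28559688,   0.        , 316.57337743],
       [  0.        , 372.28559688, 194.90243366],
       [  0.        ,   0.        ,   1.        ]]), 'R': array([[ 0.06711599,  0.99771579, -0.00765794],
       [ 0.83423651, -0.0603257 , -0.54809694],
       [-0.54730695,  0.03039754, -0.83637976]]), 't': array([-0.06048948, -0.36629991,  1.10418377])}
tube [([400.7, 194.6], 0.82), ([373.9, 160.6], 0.67)]
nose [([322.0, 229.2], 0.95), ([398.4, 191.1], 0.9), ([365.1, 162.6], 0.57)]
cradle [([392.2, 205.4], 0.62)]
block [([210.9, 281.5], 0.82)]
mouth [([212.6, 282.9], 0.93)]
bore_end [([209.9, 281.2], 0.91)]
mount_ring [([459.3, 275.4], 0.58)]
drum [([264.0, 188.7], 0.62)]
top {'K': array([[409.61539771,   0.        , 313.17557164],
       [  0.        , 409.61539771, 202.72459398],
       [  0.        ,   0.        ,   1.        ]]), 'R': array([[ 0.00510479, -0.99929107,  0.03730016],
       [-0.9809953 , -0.01223945, -0.19364508],
       [ 0.19396433, -0.03560276, -0.98036232]]), 't': array([-0.00927072,  0.52111868,  0.94671711])}
tube [([300.0, 198.9], 0.9), (
[... 287 characters left out ...]
]
drum [([345.0, 239.6], 0.43)]
{'time_s': 0.9, 'qpos': array([ 1.06521184,  0.57571033,  0.0248898 ,  1.43713354, -0.01498829,
        1.1290192 , -0.05653591]), 'dq': array([-0.00034696,  0.00065945, -0.00140821, -0.00030551,  0.00022668,
        0.00168146,  0.00058654]), 'tau': array([-1.25824631e-04, -7.65488863e+01,  2.24832706e+00, -2.86295825e+01,
        1.53286674e-02,  2.71154480e-03, -4.64729806e-05]), 'tool_pos': array([ 0.27633478, -0.61582017,  0.2312698 ]), 'eef_rot': array([-2.63718843e+00,  1.70721458e+00,  1.17577506e-04]), 'ft_force': array([ 0.41253694, -0.48690358, -1.30712176]), 'torque': array([ 0.03526681, -0.00594876, -0.02270155]), 'finger_gap': 0.9999515295812405}
```

View pics/scene0.png

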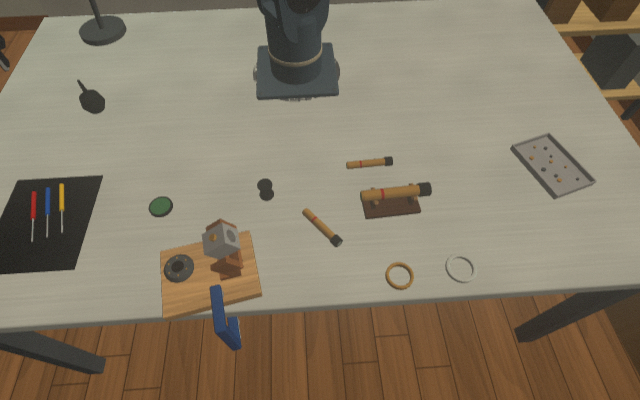

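View pics/top0.png

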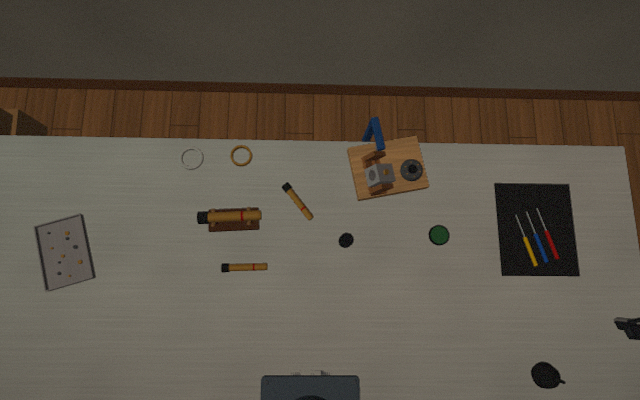

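```bash
python3 - <<'E'
import cv2
a=cv2.imread('pics/top0.png'); b=cv2.imread('pics/scene0.png')
cv2.imwrite('pics/t_tube.png',cv2.resize(a[170:300,180:350],None,fx=4,fy=4,interpolation=3))
cv2.imwrite('pics/t_blk.png',cv2.resize(a[80:230,320:470],None,fx=4,fy=4,interpolation=3))
cv2.imwrite('pics/s_tube.png',cv2.resize(b[130:260,310:450],None,fx=4,fy=4,interpolation=3))
cv2.imwrite('pics/s_blk.png',cv2.resize(b[220:360,130:300],None,fx=4,fy=4,interpolation=3))
E
```

```text
(no output)
```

View pics/t_tube.png

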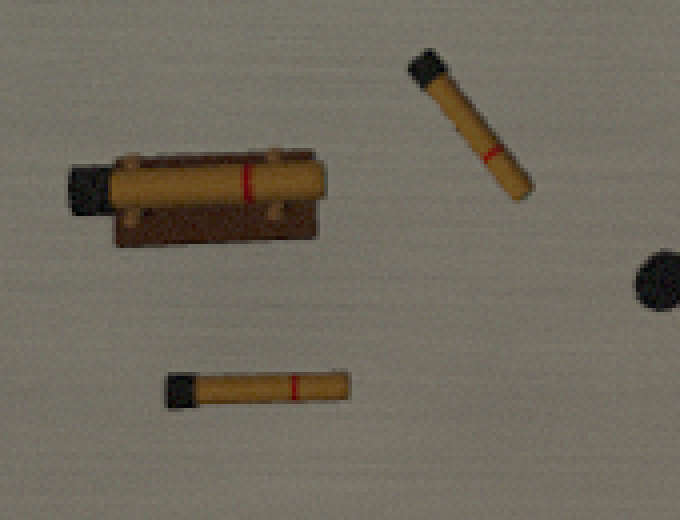

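View pics/t_blk.png

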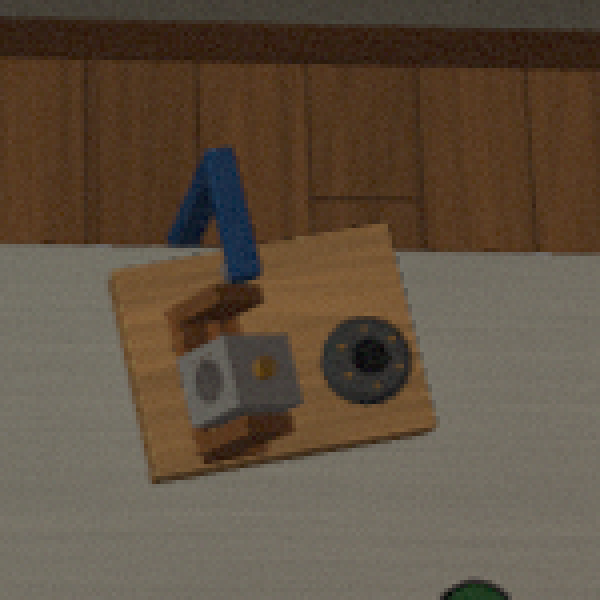

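View pics/s_tube.png

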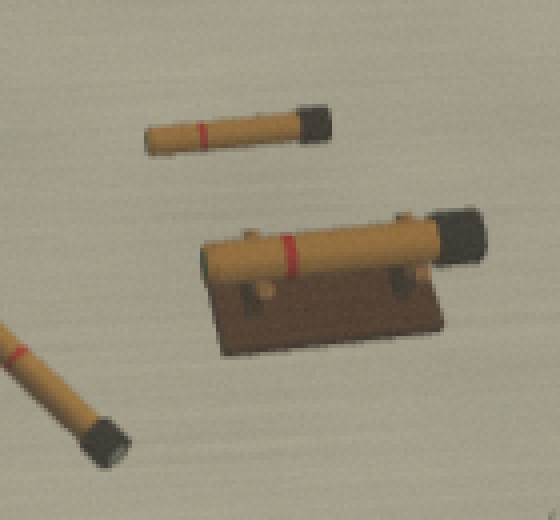

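View pics/s_blk.png

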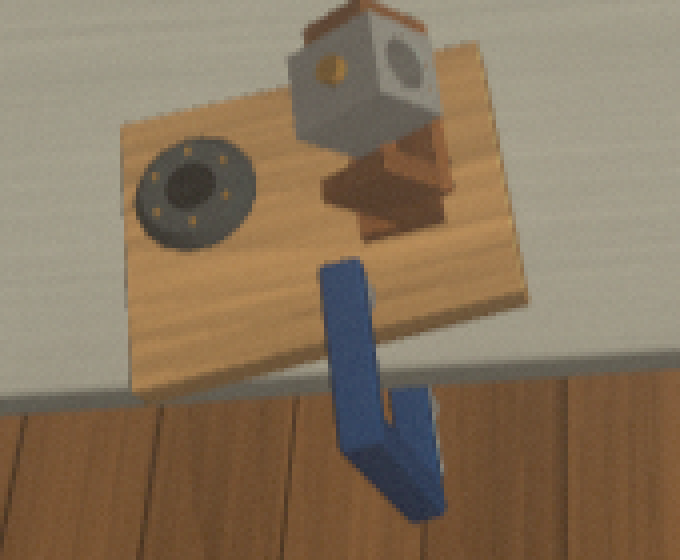

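```bash
python3 - <<'E'
import cv2
a=cv2.imread('pics/top0.png'); b=cv2.imread('pics/scene0.png')
def g(im,x0,y0,w,h,s,fn):
    c=cv2.resize(im[y0:y0+h,x0:x0+w],None,fx=s,fy=s,interpolation=cv2.INTER_CUBIC)
    c=cv2.convertScaleAbs(c,alpha=1.5)
    for i in range(0,w,5):
        cv2.line(c,(int(i*s+s/2),0),(int(i*s+s/2),6),(0,255,0),1)
        if i%10==0: cv2.putText(c,str(x0+i),(int(i*s),18),0,.4,(0,255,0),1)
    for i in range(0,h,5):
        cv2.line(c,(0,int(i*s+s/2)),(6,int(i*s+s/2)),(0,255,0),1)
        if i%10==0: cv2.putText(c,str(y0+i),(8,int(i*s+s/2)),0,.4,(0,255,0),1)
    cv2.imwrite(fn,c)
g(a,355,145,50,50,12,'pics/t_g.png')
g(b,190,210,65,50,12,'pics/s_g.png')
g(a,190,195,80,45,10,'pics/t_tb.png')
g(b,350,170,90,55,8.8,'pics/s_tb.png') if 0 else g(b,350,170,90,55,8,'pics/s_tb.png')
E
```

```text
(no output)
```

View pics/t_g.png

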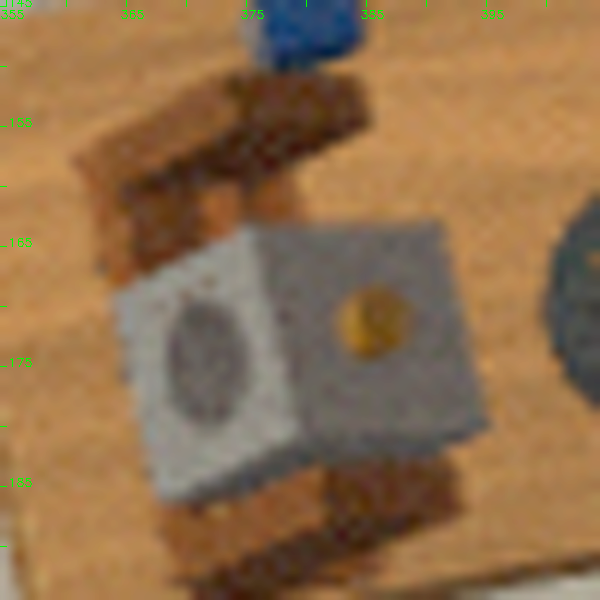

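View pics/s_g.png

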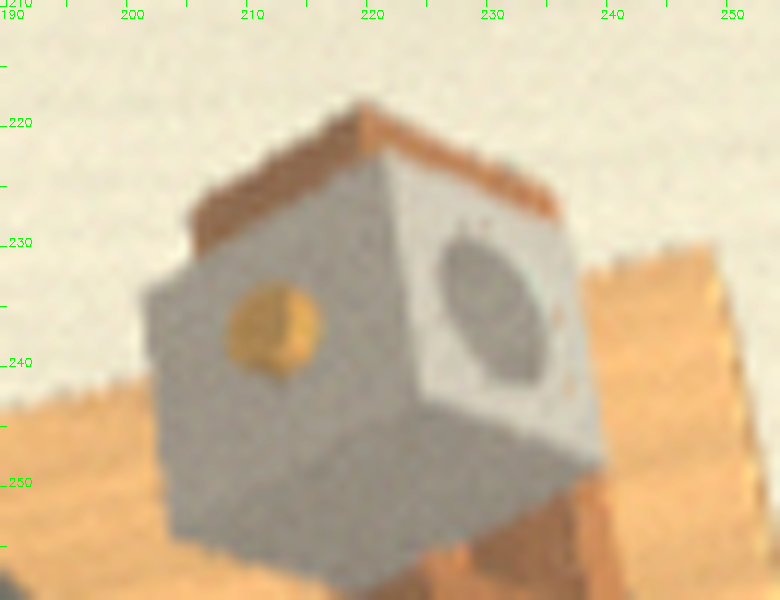

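View pics/t_tb.png

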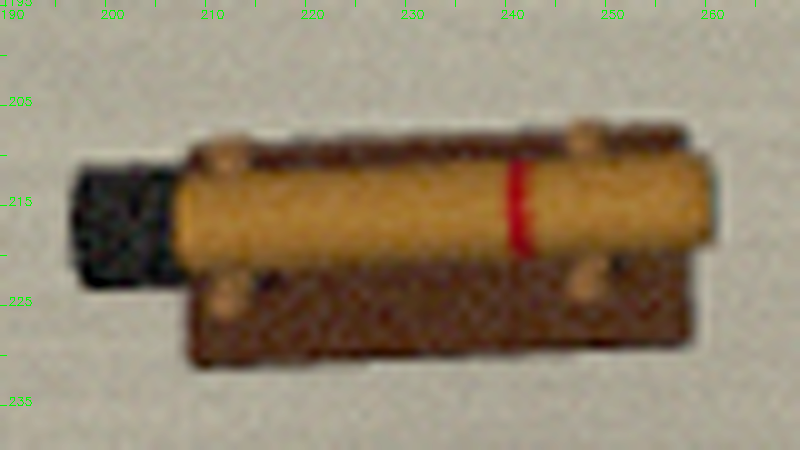

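View pics/s_tb.png

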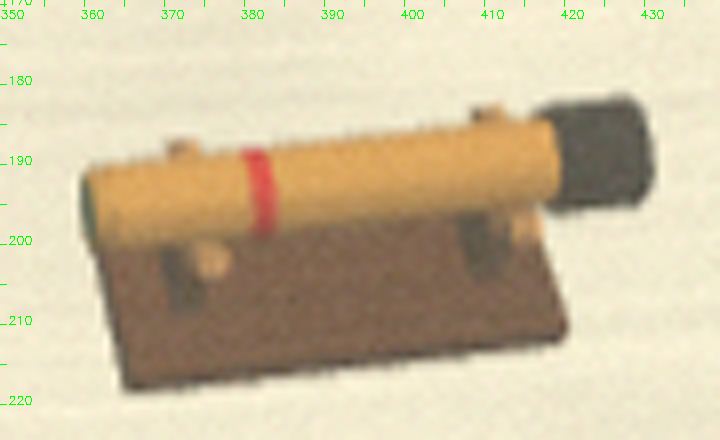

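```bash
cat > h.py <<'E'
import numpy as np
from workcell import manip
from scipy.spatial.transform import Rotation as Rn
from scipy.optimize import least_squares
C={c:manip.camera_info(c) for c in("scene","top")}
def proj(c,X):
    i=C[c]; p=i["K"]@(i["R"]@np.asarray(X,float)+i["t"]); return p[:2]/p[2]
def frames(yaw):
    bx=np.array([np.cos(yaw),np.sin(yaw),0]); by=np.array([-np.sin(yaw),np.cos(yaw),0]); ez=np.array([0,0,1.])
    mz=np.cos(np.pi/6)*by+np.sin(np.pi/6)*ez   # out of bore
    my=np.cross(mz,bx)                          # downward
    return bx,by,mz,my
E
python3 - <<'E'
from h import *
h=.022
pts={"top":[((1,-1),(375.5,163.7)),((-1,-1),(379.75,181.2)),((1,1),(364.3,169.1)),((-1,1),(368,186.2)),((0,0),(371.75,174.7))],
"scene":[((-1,-1),(221.6,222.0)),((1,-1),(224.7,242.7)),((-1,1),(236.75,228.5)),((1,1),(239.75,248.25)),((0,0),(230.6,235.5))]}
for cams in (("top","scene"),("top",),("scene",)):
  for fz in (1,0):
    def res(p,out=False):
        bx,by,mz,my=frames(p[2]); m=np.array([p[0],p[1],.09 if fz else p[3]]); r=[]
        for c in cams:
            for (a,b),px in pts[c]: r+=list(proj(c,m+a*h*bx+b*h*my)-px)
        return np.array(r)
    s=least_squares(res,[.7,-.15,.1,.09]); print(cams,fz,np.round(s.x,4),"rms px",np.sqrt(np.mean(s.fun**2)))
    if fz: print(np.round(s.fun.reshape(-1,2),1).tolist())
tp={"top":[(0,(241.4,215.3)),(45,(260.5,214.5)),(-105,(197,217.2)),(-80,(207.3,216.7))],"scene":[(0,(382.0,193.5)),(45,(361.1,195.4))]}
for cams in (("top","scene"),("top",),("scene",)):
  for fz in (1,0):
    if cams==("scene",) and not fz: continue
    def res(p):
        d=np.array([np.cos(p[2]),np.sin(p[2]),0]); o=np.array([p[0],p[1],.055 if fz else p[3]])
        return np.concatenate([proj(c,o+x/1000*d)-px for c in cams for x,px in tp[c]])
    s=least_squares(res,[.6,.2,-1.5,.055]); print("tube",cams,fz,np.round(s.x,4),np.sqrt(np.mean(s.fun**2)))
    print(np.round(s.fun.reshape(-1,2),1).tolist())
E
```

```text
('top', 'scene') 1 [ 0.5811 -0.1415  0.1943  0.09  ] rms px 0.5528098504676409
[[-0.2, 0.1], [-0.4, 0.5], [-0.7, 0.7], [-0.6, 0.9], [-0.5, 0.9], [-0.6, 0.5], [-0.7, 0.2], [-0.3, 0.8], [0.0, 0.7], [-0.1, 0.3]]
('top', 'scene') 0 [ 0.5816 -0.141   0.1945  0.093 ] rms px 0.4093083026505773
('top',) 1 [ 0.5826 -0.1427  0.1872  0.09  ] rms px 0.24663284510984212
[[0.3, -0.5], [0.0, -0.1], [-0.2, 0.1], [-0.2, 0.3], [0.0, 0.3]]
('top',) 0 [ 0.5888 -0.1469  0.1896  0.0673] rms px 0.18249053952275088
('scene',) 1 [ 0.5801 -0.141   0.1972  0.09  ] rms px 0.2445083303077987
[[-0.3, -0.0], [-0.3, -0.3], [-0.0, 0.3], [0.4, 0.2], [0.2, -0.2]]
('scene',) 0 [ 0.5768 -0.1424  0.1954  0.0839] rms px 0.23149898842033317
tube ('top', 'scene') 1 [ 0.486   0.1679 -1.532   0.055 ] 0.5402481404874355
[[-0.3, 0.6], [-0.5, 0.9], [-0.2, -0.1], [0.1, 0.1], [-0.4, 0.9], [-0.3, 0.9]]
tube ('top', 'scene') 0 [ 0.4868  0.1671 -1.5169  0.0601] 0.2229887137409009
[[-0.2, -0.0], [-0.3, -0.0], [-0.3, -0.1], [0.0, -0.0], [-0.4, -0.1], [-0.3, 0.2]]
tube ('top',) 1 [ 0.4876  0.1675 -1.5163  0.055 ] 0.1569786492239738
[[-0.1, 0.0], [-0.3, 0.0], [0.0, -0.0], [0.3, 0.0]]
tube ('top',) 0 [ 0.4865  0.1663 -1.5166  0.0617] 0.09634765286185307
[[0.0, -0.0], [-0.1, -0.0], [-0.2, -0.0], [0.2, 0.0]]
tube ('scene',) 1 [ 0.4839  0.169  -1.5365  0.055 ] 0.05482080044732516
[[-0.1, 0.0], [0.1, -0.0]]
```

```bash
cat >> h.py <<'E'
def tubeR(d,ref):
    """tool orientation holding a tube with axis d: z perpendicular to d in vertical plane, x level; sign nearest ref"""
    d=d/np.linalg.norm(d); x=np.cross(d,[0,0,1.]); x/=np.linalg.norm(x)
    z=np.cross(d,x); z=z if z[2]<0 else -z
    best=None
    for s in(1,-1):
        R=np.column_stack([s*x,np.cross(z,s*x),z])
        a=Rn.from_matrix(ref.T@R).magnitude()
        if best is None or a<best[0]: best=(a,R)
    return best[1]
def row(pos,R,st=None):
    st=st or manip.read_state(); R0=Rn.from_rotvec(st["eef_rot"]).as_matrix()
    d=R0.T@(np.asarray(pos)-st["tool_pos"]); w=Rn.from_matrix(R0.T@R).as_rotvec(degrees=True)
    return np.round(d,4).tolist()+np.round(w,2).tolist()
E
python3 - <<'E'
from h import *
s=manip.read_state(); R0=Rn.from_rotvec(s["eef_rot"]).as_matrix(); print(R0)
y=-1.517; d=np.array([np.cos(y),np.sin(y),0])
R=tubeR(d,R0); print(R)
g=np.array([.4865,.1675,.055])-.038*d; print(g)
print(row([.5,-.2,.24],R)); print(row([g[0],g[1],.16],R))
E
```

```text
[[ 4.09366724e-01 -9.12369927e-01 -4.03532089e-05]
 [-9.12369924e-01 -4.09366726e-01  7.54070385e-05]
 [-8.53183752e-05  5.94792184e-06 -9.99999996e-01]]
[[ 0.99855333  0.05377038  0.        ]
 [ 0.05377038 -0.99855333 -0.        ]
 [-0.          0.         -1.        ]]
[0.48445673 0.20544503 0.055     ]
[-0.2878, -0.3743, -0.0087, -0.0, 0.0, -68.92]
[-0.6641, -0.5261, 0.0713, -0.0, 0.0, -68.92]
```

Request:
move_arm([
  [[-0.036, -0.047, 0, 0, 0, -8.6], [-0.072, -0.094, 0, 0, 0, -17.2], [-0.108, -0.141, 0, 0, 0, -25.8], [-0.144, -0.188, 0, 0, 0, -34.4], [-0.18, -0.235, 0, 0, 0, -43], [-0.216, -0.281, 0, 0, 0, -51.6], [-0.252, -0.328, 0, 0, 0, -60.2], [-0.288, -0.374, -0.009, 0, 0, -68.9], [-0.288, -0.374, -0.009, 0, 0, -68.9]],
], fingers=0.2, newtons=40)

```text
time_s: 2.02
tool_pos: [0.5024, -0.1949, 0.2413]
eef_rot: [-3.138, -0.099, -0.005]
ft_force: [-0.1, -2.2, -0.1]
finger_gap: 0.6
```

```bash
python3 - <<'E'
from h import *
s=manip.read_state(); R0=Rn.from_rotvec(s["eef_rot"]).as_matrix()
d=np.array([np.cos(-1.517),np.sin(-1.517),0]);R=tubeR(d,R0)
print(s["time_s"],s["qpos"].round(3),s["tool_pos"],s["finger_gap"])
print(row([.5,0,.24],R)); print(row([.4845,.2055,.13],R));print(row([.4845,.2055,.034],R))
E
```

```text
2.025 [ 0.547  0.378 -0.369  1.776  0.155  1.014  0.183] [ 0.5023652  -0.19488444  0.24130815] 0.6004615937976582
[0.0099, -0.1946, 0.0016, -0.09, -0.18, 0.54]
[0.0071, -0.4005, 0.112, -0.09, -0.18, 0.54]
[0.0068, -0.4004, 0.208, -0.09, -0.18, 0.54]
```

Request:
move_arm([
  [[0.002, -0.055, 0, 0, 0, 0.5], [0.003, -0.11, 0, 0, -0.2, 0.5], [0.005, -0.165, 0.01, 0, -0.2, 0.5], [0.006, -0.22, 0.03, 0, -0.2, 0.5], [0.007, -0.275, 0.06, 0, -0.2, 0.5], [0.007, -0.33, 0.08, 0, -0.2, 0.5], [0.007, -0.385, 0.1, 0, -0.2, 0.5], [0.007, -0.4005, 0.112, 0, -0.2, 0.5], [0.007, -0.4005, 0.112, 0, -0.2, 0.5]],
])

```text
time_s: 3.15
tool_pos: [0.4839, 0.2059, 0.1292]
eef_rot: [-3.139, -0.088, 0.003]
ft_force: [0.7, -1.2, -0.3]
finger_gap: 0.602
```

```bash
python3 - <<'E'
from h import *
import cv2
s=manip.read_state(); R0=Rn.from_rotvec(s["eef_rot"]).as_matrix()
d=np.array([np.cos(-1.517),np.sin(-1.517),0]);R=tubeR(d,R0)
print(s["time_s"],s["qpos"].round(3),s["tool_pos"],s["finger_gap"])
print(row([.4845,.2055,.034],R))
b=manip.get_image("scene")[:,:,::-1]
cv2.imwrite('pics/s1.png',cv2.resize(b[110:250,320:460],None,fx=4,fy=4,interpolation=cv2.INTER_CUBIC))
E
```

```text
3.15 [-0.209  0.499 -0.409  1.947  0.28   0.752 -0.724] [0.48391782 0.20590557 0.12921407] 0.6019809226247362
[0.0007, 0.0005, 0.0952, -0.06, 0.1, 0.12]
```

View pics/s1.png

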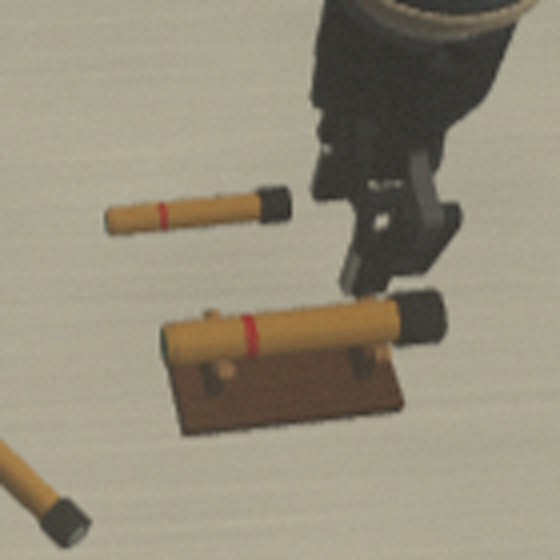

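The fingers (crop about 370-440, 250-290) hang above the rear half of the big tube, which lies untouched (band at crop 252,335). I'll go down.

Request:
move_arm([
  [[0.0005, 0, 0.03, 0, 0, 0], [0.0005, 0, 0.055, 0, 0, 0], [0.0005, 0.0005, 0.08, 0, 0, 0], [0.0005, 0.0005, 0.095, 0, 0, 0], [0.0005, 0.0005, 0.095, 0, 0, 0]],
])

```text
time_s: 3.82
tool_pos: [0.485, 0.2029, 0.0345]
eef_rot: [3.14, 0.082, -0.003]
ft_force: [-0.4, 0.2, -0.0]
finger_gap: 0.593
```

Request:
move_arm([
  [[0, 0, 0, 0, 0, 0], [0, 0, 0, 0, 0, 0], [0, 0, 0, 0, 0, 0], [0, 0, 0, 0, 0, 0]],
], fingers=-1, newtons=40)

```text
time_s: 4.32
tool_pos: [0.484, 0.2025, 0.0354]
eef_rot: [3.139, 0.083, -0.004]
ft_force: [-5.4, -1.7, 6.5]
finger_gap: 0.267
```

```bash
python3 - <<'E'
from h import *
import cv2
s=manip.read_state()
print({k:np.round(v,4) for k,v in s.items()})
for c in ("scene","top"): cv2.imwrite(f'pics/{c}2.png',manip.get_image(c)[:,:,::-1])
E
python3 -c "
import cv2
b=cv2.imread('pics/scene2.png');cv2.imwrite('pics/s2.png',cv2.resize(b[110:250,320:460],None,fx=4,fy=4,interpolation=2))"
```

```text
{'time_s': np.float64(4.325), 'qpos': array([-0.2677,  0.6357, -0.3269,  2.0298,  0.3813,  0.5371, -0.8136]), 'dq': array([-0.0004,  0.0006, -0.0016,  0.0007,  0.0022,  0.0002,  0.001 ]), 'tau': array([ 5.19100e-01, -6.43650e+01, -2.70710e+00, -1.72828e+01,
        5.79900e-01, -1.45170e+00, -5.10000e-03]), 'tool_pos': array([0.484 , 0.2025, 0.0354]), 'eef_rot': array([ 3.1392,  0.0828, -0.0043]), 'ft_force': array([-5.4241, -1.689 ,  6.4653]), 'torque': array([-0.2878,  1.1092, -0.0035]), 'finger_gap': np.float64(0.2665)}
```

View pics/s2.png

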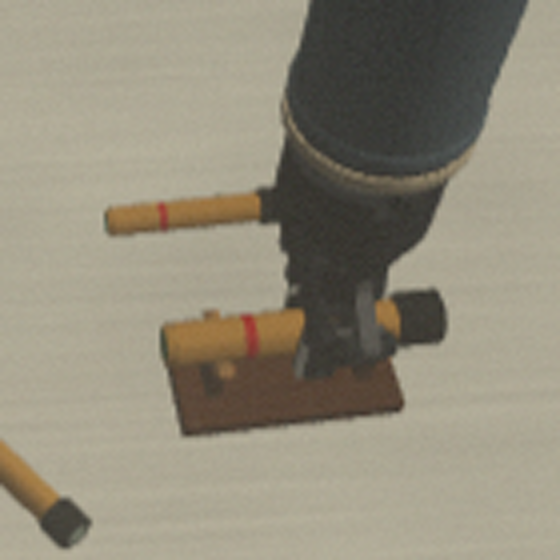

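Request:
move_arm([
  [[0, 0, -0.02, 0, 0, 0], [0, 0, -0.05, 0, 0, 0], [0, 0, -0.09, 0, 0, 0], [0, 0, -0.13, 0, 0, 0], [0, 0, -0.13, 0, 0, 0], [0, 0, -0.13, 0, 0, 0]],
], newtons=60)

```text
time_s: 5.18
tool_pos: [0.4842, 0.2023, 0.1653]
eef_rot: [3.139, 0.082, -0.004]
ft_force: [0.2, 0.1, -2.1]
finger_gap: 0.261
```

```bash
cat > g.py <<'E'
import cv2
def g(im,x0,y0,w,h,s,fn):
    c=cv2.resize(im[y0:y0+h,x0:x0+w],None,fx=s,fy=s,interpolation=cv2.INTER_CUBIC)
    c=cv2.convertScaleAbs(c,alpha=1.5)
    for i in range(0,w,5):
        cv2.line(c,(int(i*s+s/2),0),(int(i*s+s/2),6),(0,255,0),1)
        if i%10==0: cv2.putText(c,str(x0+i),(int(i*s),18),0,.4,(0,255,0),1)
    for i in range(0,h,5):
        cv2.line(c,(0,int(i*s+s/2)),(6,int(i*s+s/2)),(0,255,0),1)
        if i%10==0: cv2.putText(c,str(y0+i),(8,int(i*s+s/2)),0,.4,(0,255,0),1)
    cv2.imwrite(fn,c)
E
python3 - <<'E'
from h import *
from g import *
s=manip.read_state()
print({k:np.round(v,4) for k,v in s.items()})
R0=Rn.from_rotvec(s["eef_rot"]).as_matrix(); print(R0.round(4))
gp=s["tool_pos"]-.019*R0[:,2]
T=manip.get_image("top")[:,:,::-1];S=manip.get_image("scene")[:,:,::-1]
cv2.imwrite('pics/top3.png',T);cv2.imwrite('pics/scene3.png',S)
d=-R0[:,1] if R0[1,1]>0 else R0[:,1]
for c in("top","scene"):
    print(c,[proj(c,gp+x*d).round(1).tolist() for x in(.083,.038,0,-.067)])
c=proj("top",gp).astype(int);g(T,c[0]-40,c[1]-30,80,60,9,'pics/t3.png')
c=proj("scene",gp).astype(int);g(S,c[0]-50,c[1]-35,90,65,8,'pics/s3.png')
E
```

```text
{'time_s': np.float64(5.175), 'qpos': array([-0.1822,  0.4526, -0.4346,  1.907 ,  0.2503,  0.838 , -0.6951]), 'dq': array([-0.0059,  0.0227,  0.0067,  0.013 ,  0.0009,  0.0015,  0.0003]), 'tau': array([ 3.59000e-02, -6.21240e+01, -4.51330e+00, -2.39001e+01,
       -1.87000e-02,  3.73000e-02,  2.57000e-02]), 'tool_pos': array([0.4842, 0.2023, 0.1653]), 'eef_rot': array([ 3.139 ,  0.0824, -0.0039]), 'ft_force': array([ 0.2448,  0.073 , -2.1355]), 'torque': array([0.0178, 0.0293, 0.0183]), 'finger_gap': np.float64(0.2607)}
[[ 0.9986  0.0525 -0.0025]
 [ 0.0525 -0.9986 -0.0016]
 [-0.0025  0.0015 -1.    ]]
top [[256.1, 204.9], [234.5, 205.8], [216.1, 206.5], [183.5, 207.8]]
scene [[365.5, 158.5], [389.4, 156.2], [409.5, 154.2], [444.6, 150.7]]
```

View pics/t3.png

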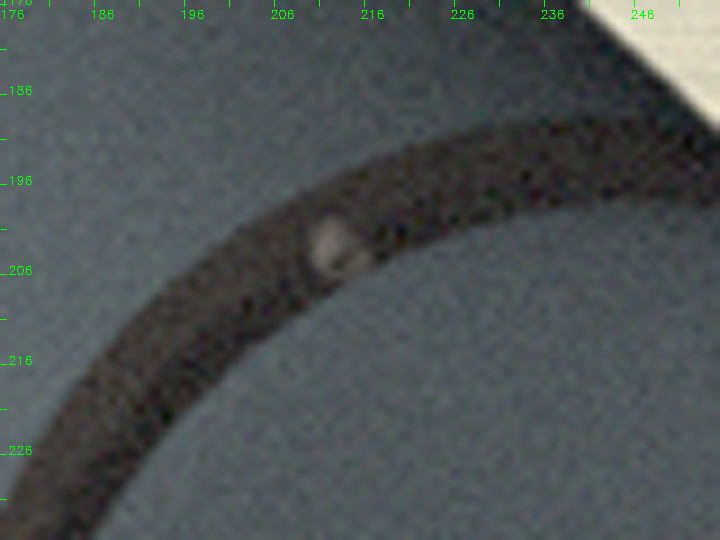

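View pics/s3.png

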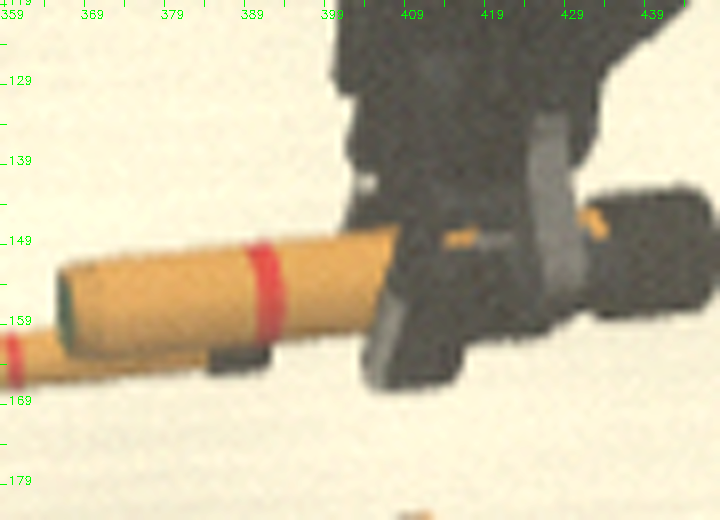

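```bash
python3 - <<'E'
import cv2
from g import g
a=cv2.imread('pics/top0.png'); b=cv2.imread('pics/scene0.png')
g(a,340,130,95,75,8,'pics/t_b.png'); g(b,155,225,115,95,6.5 and 6,'pics/s_b.png')
E
```

```text
(no output)
```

View pics/t_b.png

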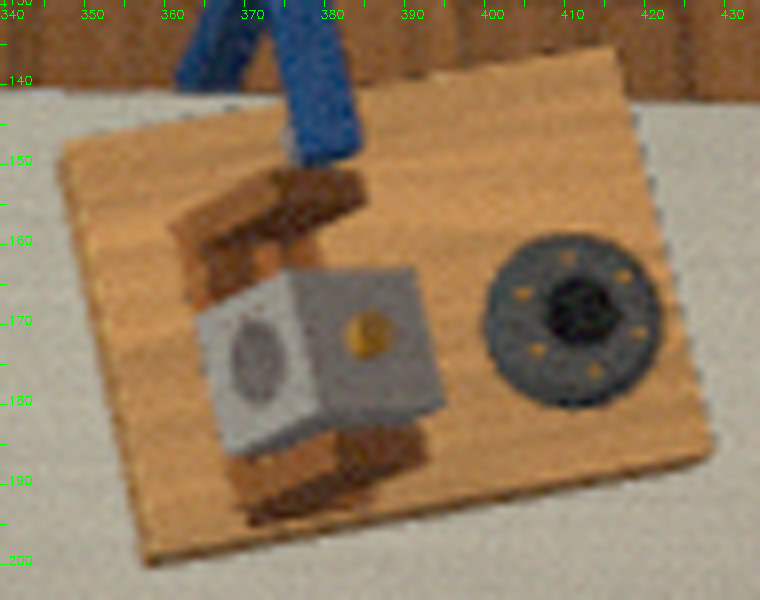

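View pics/s_b.png

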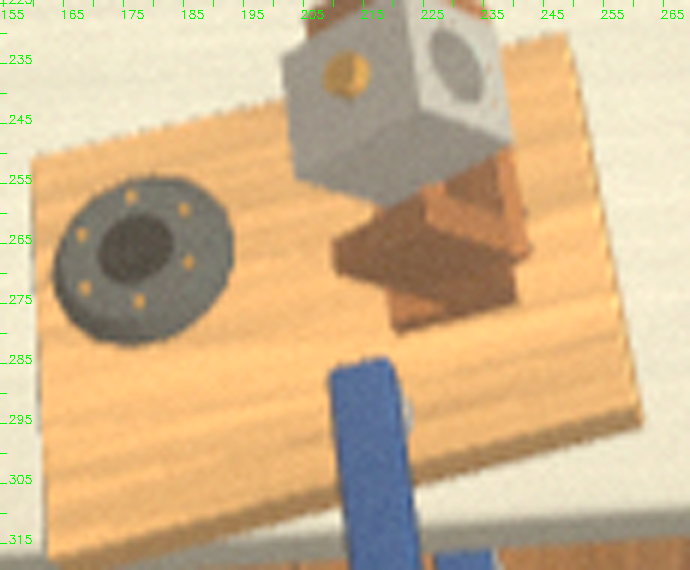

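```bash
python3 - <<'E'
from h import *
P={"top":[((1,1),(347.25,147.25)),((1,-1),(416.4,135.1)),((-1,-1),(428.6,186)),((-1,1),(357.9,199.1))],
"scene":[((-1,-1),(160,250.7)),((-1,1),(249.2,230)),((1,1),(260.8,293.2)),((1,-1),(162.5,317.3))]}
for cams in (("top","scene"),("top",),("scene",)):
    def res(p):
        bx,by,_,_=frames(p[2]); o=np.array([p[0],p[1],.025])
        return np.concatenate([proj(c,o+.07*a*bx+.0925*b*by)-px for c in cams for (a,b),px in P[c]])
    s=least_squares(res,[.6,-.15,.1]); print(cams,s.x.round(4),np.round(s.fun.reshape(-1,2),1).tolist())
    bx,by,mz,my=frames(s.x[2]); o=np.r_[s.x[:2],0]
    for m in((.5811,-.1415),(.5826,-.1427),(.5801,-.141)): print((np.r_[m,.09]-o)@bx,(np.r_[m,.09]-o)@by)
# targets
yaw=.19; bx,by,mz,my=frames(yaw); m=np.array([.5815,-.1415,.09])
s=manip.read_state();R0=Rn.from_rotvec(s["eef_rot"]).as_matrix()
R=tubeR(-mz,R0); print(R.round(3))
L=.035
def tcp(nose_out): return m+(nose_out+.045+L)*mz+.019*R[:,2]
for n in(.06,.015): print(tcp(n).round(4),row(tcp(n),R,s))
E
```

```text
('top', 'scene') [ 0.6224 -0.1954  0.189 ] [[-0.6, -0.2], [-0.5, 0.4], [-0.1, 1.0], [-0.2, 0.3], [-0.4, 0.1], [0.1, 0.1], [-0.0, -0.2], [-0.6, 0.9]]
-0.030388772610288037 0.06068052527992206
-0.02914100011745046 0.05922002406249083
-0.031276996941670916 0.0613595374573824
('top',) [ 0.6234 -0.1963  0.1927] [[-0.3, -0.4], [-0.3, -0.0], [0.3, 0.4], [0.3, 0.0]]
-0.031008401607045204 0.06189299165505032
-0.029766048318347456 0.06042787790313135
-0.03189410434271693 0.06257528973069149
('scene',) [ 0.6218 -0.195   0.1869] [[-0.0, -0.2], [0.4, -0.0], [0.2, -0.4], [-0.5, 0.5]]
-0.030095410625674585 0.060104408733118446
-0.028844456818105678 0.058646631462295144
-0.030985113272765395 0.060781482731850946
[[ 0.982  0.164 -0.094]
 [ 0.189 -0.85   0.491]
 [-0.    -0.5   -0.866]]
[ 0.5568 -0.0131  0.1435] [0.0616, 0.2189, 0.0211, 30.05, -1.81, -7.75]
[ 0.5642 -0.0514  0.121 ] [0.0671, 0.2574, 0.0436, 30.05, -1.81, -7.75]
```

Request:
move_arm([
  [[0.008, 0.03, -0.005, 4, -0.2, -1], [0.016, 0.06, -0.01, 8, -0.5, -2], [0.024, 0.09, -0.01, 12, -0.7, -3], [0.032, 0.12, -0.01, 17, -1, -4.4], [0.04, 0.15, -0.005, 22, -1.3, -5.7], [0.049, 0.18, 0.005, 26, -1.5, -6.7], [0.057, 0.205, 0.015, 30.05, -1.8, -7.75], [0.0616, 0.219, 0.021, 30.05, -1.8, -7.75], [0.0616, 0.219, 0.021, 30.05, -1.8, -7.75], [0.0616, 0.219, 0.021, 30.05, -1.8, -7.75]],
])

```text
time_s: 6.52
tool_pos: [0.5564, -0.0109, 0.1444]
eef_rot: [-2.607, -0.253, 0.067]
ft_force: [-0.7, 0.2, -1.6]
finger_gap: 0.258
```

```bash
cat > look.py <<'E'
from h import *
from g import *
import sys
n=sys.argv[1]
yaw=.19; bx,by,mz,my=frames(yaw); m=np.array([.5815,-.1415,.09]); L=.035
s=manip.read_state();R0=Rn.from_rotvec(s["eef_rot"]).as_matrix()
print(s["time_s"],s["qpos"].round(2),s["tool_pos"].round(4),s["ft_force"].round(1),s["torque"].round(2),s["finger_gap"].round(3))
R=tubeR(-mz,R0); d=R0[:,1]
gp=s["tool_pos"]-.019*R0[:,2]
no=gp+(.045+L)*d; ba=gp+L*d
for nm,X in(("nose",no),("band",ba)):
    e=X-m; print(nm,X.round(4),"in mouth x,y,z mm",(1e3*np.array([e@bx,e@my,e@mz])).round(1),"px",proj("scene",X).round(1),proj("top",X).round(1))
print("ang err deg",Rn.from_matrix(R0.T@R).as_rotvec(degrees=True).round(2), "tube.mz angle",np.degrees(np.arccos(-d@mz)))
print("mouth px",proj("scene",m),proj("top",m))
for c,w,h,sc in(("scene",90,70,8),("top",90,70,8)):
    im=manip.get_image(c)[:,:,::-1]; cv2.imwrite(f"pics/{c}_{n}.png",im)
    p=((proj(c,m)+proj(c,no))/2).astype(int); g(im,max(0,p[0]-w//2),p[1]-h//2,w,h,sc,f"pics/z{c}_{n}.png")
E
python3 look.py a
```

```text
Traceback (most recent call last):
  File "look.py", line 7, in <module>
    print(s["time_s"],s["qpos"].round(2),s["tool_pos"].round(4),s["ft_force"].round(1),s["torque"].round(2),s["finger_gap"].round(3))
                                                                                                            ^^^^^^^^^^^^^^^^^^^^^
AttributeError: 'float' object has no attribute 'round'
```

```bash
sed -i 's/s\["finger_gap"\].round(3)/s["finger_gap"]/' look.py; python3 look.py a
```

```text
6.525 [ 0.66  0.72 -0.71  1.73 -0.08  0.97  0.29] [ 0.5564 -0.0109  0.1444] [-0.7  0.2 -1.6] [-0.65 -0.07 -0.02] 0.2578180478449611
nose [ 0.5715 -0.0882  0.1209] in mouth x,y,z mm [ 0.2  0.4 62.4] px [256.4 221.7] [350.7 175.8]
band [ 0.564  -0.05    0.1434] in mouth x,y,z mm [1.000e-01 4.000e-01 1.074e+02] px [275.9 210.7] [335.  176.2]
ang err deg [0.   0.05 0.17] tube.mz angle 0.16523213979989365
mouth px [230.4906366  236.02121941] [371.26461445 175.44259482]
```

View pics/zscene_a.png

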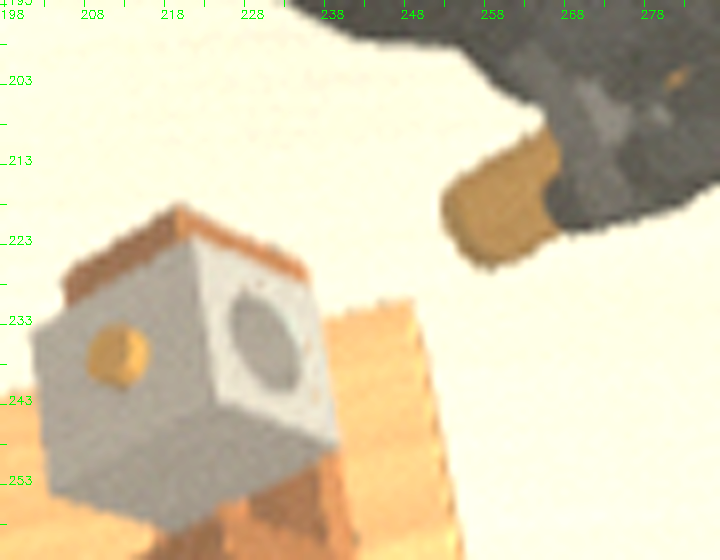

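View pics/ztop_a.png

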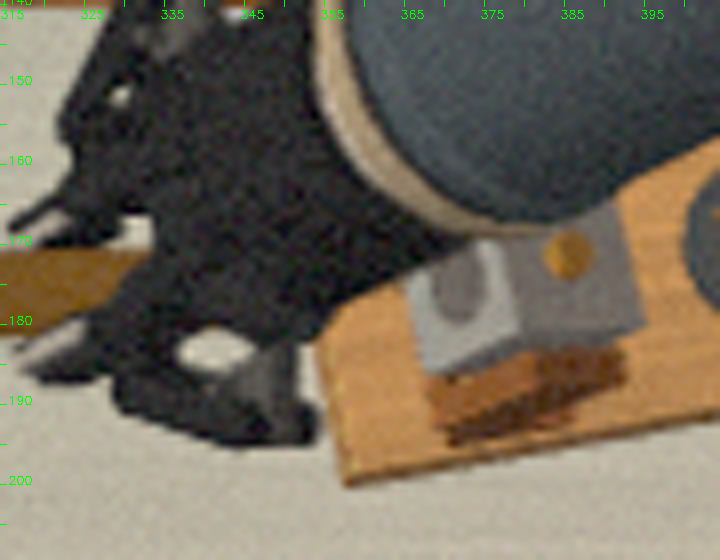

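```bash
cat > ov.py <<'E'
from h import *
import cv2,sys
n=sys.argv[1]; Lm=float(sys.argv[2]) if len(sys.argv)>2 else .035
yaw=.19; bx,by,mz,my=frames(yaw); m=np.array([.5815,-.1415,.09])
s=manip.read_state();R0=Rn.from_rotvec(s["eef_rot"]).as_matrix();d=R0[:,1]
o=s["tool_pos"]-.019*R0[:,2]+Lm*d
th=np.linspace(0,2*np.pi,60)
c="scene"; im=cv2.imread(f"pics/{c}_{n}.png"); S=8
p=proj(c,m); x0,y0=int(p[0])-35,int(p[1])-45
z=cv2.convertScaleAbs(cv2.resize(im[y0:y0+70,x0:x0+95],None,fx=S,fy=S,interpolation=cv2.INTER_CUBIC),alpha=1.3)
def dr(X,col):
    q=np.array([(proj(c,x)-[x0,y0]+.5)*S for x in X]); cv2.polylines(z,[q.round().astype(np.int32)],True,col,1,cv2.LINE_AA)
for t,r in((.045,.0108),(.039,.012),(.003,.012),(-.003,.012)):
    dr([o+t*d+r*(np.cos(a)*R0[:,0]+np.sin(a)*R0[:,2]) for a in th],(0,0,255))
dr([m+.022*(a*bx+b*my) for a,b in((1,1),(1,-1),(-1,-1),(-1,1))],(255,0,0))
dr([m+.0128*(np.cos(a)*bx+np.sin(a)*my) for a in th],(255,0,0))
cv2.imwrite(f"pics/ov_{n}.png",z)
E
python3 ov.py a
```

```text
(no output)
```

View pics/ov_a.png

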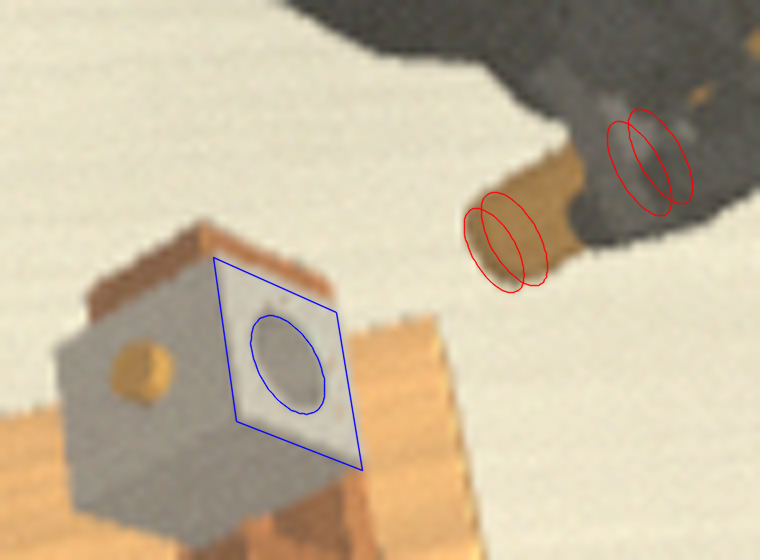

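```bash
cat > fit.py <<'E'
from h import *
import cv2,sys
n=sys.argv[1]; Lm=.035
s=manip.read_state();R0=Rn.from_rotvec(s["eef_rot"]).as_matrix();d=R0[:,1]
o=s["tool_pos"]-.019*R0[:,2]+Lm*d
c="scene"; im=cv2.imread(f"pics/{c}_{n}.png"); S=8
p=proj(c,o+.04*d); x0,y0=int(p[0])-20,int(p[1])-20
z=cv2.resize(im[y0:y0+40,x0:x0+40],None,fx=S,fy=S,interpolation=cv2.INTER_CUBIC)
hsv=cv2.cvtColor(z,cv2.COLOR_BGR2HSV); br=(hsv[...,1]>85)&(hsv[...,2]>70); 
dark=cv2.dilate((hsv[...,2]<95).astype(np.uint8),np.ones((13,13)))>0
th=np.linspace(0,2*np.pi,60)
pts=np.array([(proj(c,o+t*d+r*(np.cos(a)*R0[:,0]+np.sin(a)*R0[:,2]))-[x0,y0]+.5)*S for t,r in((.045,.0108),(.039,.012),(.015,.012)) for a in th])
hull=cv2.convexHull(pts.astype(np.float32))
best=[]
for dx in range(-24,25):
  for dy in range(-24,25):
    M=np.zeros(br.shape,np.uint8); cv2.fillPoly(M,[(hull+[dx,dy]).round().astype(np.int32)],1)
    best.append((((M>0)!=br)[~dark].sum(),dx/S,dy/S))
best.sort(); print(best[:4]); dx,dy=best[0][1]*S,best[0][2]*S
z[br]=z[br]//2+[0,100,0]; z[dark]=z[dark]//2+[100,0,0]
cv2.polylines(z,[(hull+[dx,dy]).round().astype(np.int32)],True,(0,0,255),1)
cv2.imwrite(f"pics/fit_{n}.png",z)
E
python3 fit.py a
```

```text
[(np.int64(7004), 0.5, -0.75), (np.int64(7012), 0.375, -0.75), (np.int64(7012), 0.5, -0.875), (np.int64(7019), 0.375, -0.875)]
```

View pics/fit_a.png

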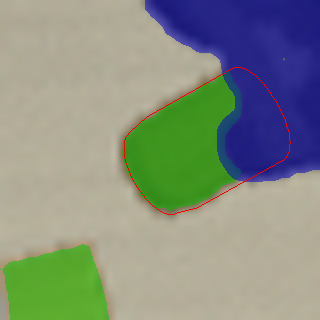

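```bash
python3 - <<'E'
from h import *
for yaw in(.19,):
    bx,by,mz,my=frames(yaw); h=.022
    P=[((-1,-1),(221.6,222.0)),((1,-1),(224.7,242.7)),((-1,1),(236.75,228.5)),((1,1),(239.75,248.25)),((0,0),(230.6,235.5))]
    for b in((0,0),(.5,-.75),(.9,-1.2)):
        f=lambda p:np.concatenate([proj("scene",np.r_[p,.09]+a*h*bx+c*h*my)+b-px for (a,c),px in P])
        s=least_squares(f,[.58,-.14]);print(b,s.x.round(4),(np.r_[s.x-[.5815,-.1415],0]@np.array([bx,by]).T).round(4),np.round(s.fun.reshape(-1,2),1).tolist())
E
```

```text
(0, 0) [ 0.5801 -0.141 ] [-0.0013  0.0008] [[-0.2, -0.1], [-0.4, -0.3], [0.1, 0.3], [0.3, 0.2], [0.2, -0.2]]
(0.5, -0.75) [ 0.5816 -0.1418] [ 0.     -0.0003] [[-0.2, -0.1], [-0.4, -0.3], [0.1, 0.3], [0.3, 0.2], [0.2, -0.2]]
(0.9, -1.2) [ 0.5825 -0.1425] [ 0.0008 -0.0012] [[-0.2, -0.1], [-0.5, -0.2], [0.1, 0.3], [0.3, 0.3], [0.2, -0.2]]
```

Request:
move_arm([
  [[0, 0.012, 0, 0, 0, 0.2], [0, 0.025, -0.0003, 0, 0, 0.2], [0, 0.04, -0.0004, 0, 0, 0.2], [-0.0002, 0.052, -0.0004, 0, 0, 0.2], [-0.0002, 0.052, -0.0004, 0, 0, 0.2], [-0.0002, 0.052, -0.0004, 0, 0, 0.2]],
])

```text
time_s: 7.38
tool_pos: [0.565, -0.0552, 0.1191]
eef_rot: [-2.608, -0.249, 0.067]
ft_force: [0.1, 0.9, -0.9]
finger_gap: 0.262
```

```bash
python3 look.py b; python3 fit.py b; python3 ov.py b
```

```text
7.375 [ 0.7   0.77 -0.69  1.68 -0.04  0.99  0.34] [ 0.565  -0.0552  0.1191] [ 0.1  0.9 -0.9] [-0.65 -0.15 -0.  ] 0.26223252069436587
nose [ 0.5799 -0.1326  0.0956] in mouth x,y,z mm [ 0.1 -0.3 10.6] px [234.7 233.6] [368.  175.4]
band [ 0.5725 -0.0943  0.1181] in mouth x,y,z mm [ 0.1 -0.3 55.6] px [253.3 223.1] [353.2 175.8]
ang err deg [-0.    0.03 -0.01] tube.mz angle 0.0055275360489925665
mouth px [230.4906366  236.02121941] [371.26461445 175.44259482]
[(np.int64(16359), 0.0, -0.5), (np.int64(16360), 0.0, -0.625), (np.int64(16378), -0.125, -0.625), (np.int64(16384), -0.125, -0.5)]
```

View pics/ov_b.png

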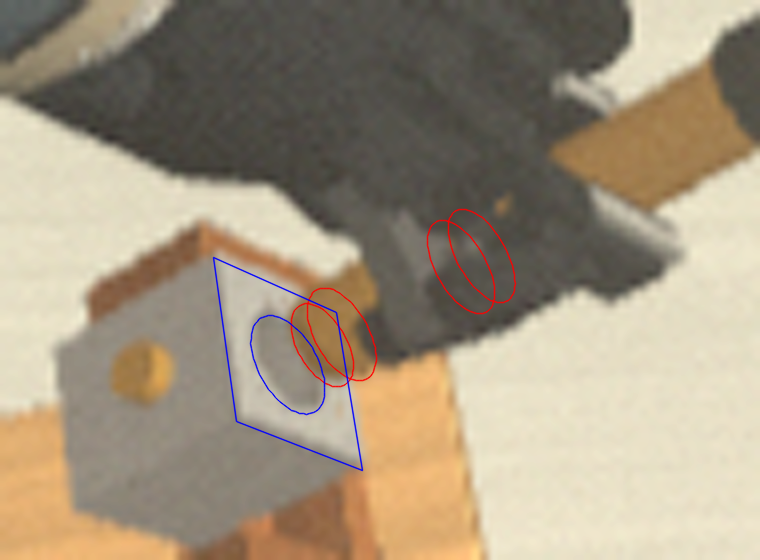

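View pics/fit_b.png

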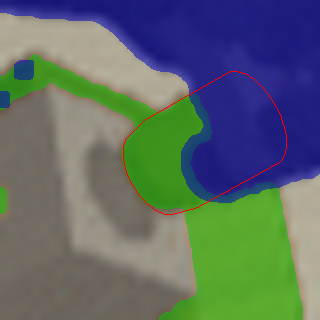

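Request:
move_arm([
  [[0, 0.004, 0.0003, 0, 0, 0], [0, 0.007, 0.0003, 0, 0, 0], [0, 0.01, 0.0003, 0, 0, 0], [0, 0.012, 0.0003, 0, 0, 0], [0, 0.014, 0.0003, 0, 0, 0], [0, 0.016, 0.0003, 0, 0, 0], [0, 0.018, 0.0003, 0, 0, 0]],
])

```text
time_s: 8.35
tool_pos: [0.568, -0.0703, 0.11]
eef_rot: [-2.608, -0.249, 0.067]
ft_force: [0.2, -0.5, -2.3]
finger_gap: 0.26
```

```bash
python3 look.py c|head -5
```

```text
8.35 [ 0.71  0.79 -0.68  1.67 -0.03  1.    0.36] [ 0.568  -0.0703  0.11  ] [ 0.2 -0.5 -2.3] [-0.64 -0.15  0.01] 0.2603293328836406
nose [ 0.5829 -0.1476  0.0865] in mouth x,y,z mm [ 0.2 -0.1 -7.2] px [227.6 237.7] [373.5 175.3]
band [ 0.5755 -0.1093  0.109 ] in mouth x,y,z mm [ 0.2 -0.1 37.8] px [245.9 227.4] [359.1 175.6]
ang err deg [0.02 0.03 0.03] tube.mz angle 0.03873680906538322
mouth px [230.4906366  236.02121941] [371.26461445 175.44259482]
```

View pics/zscene_c.png

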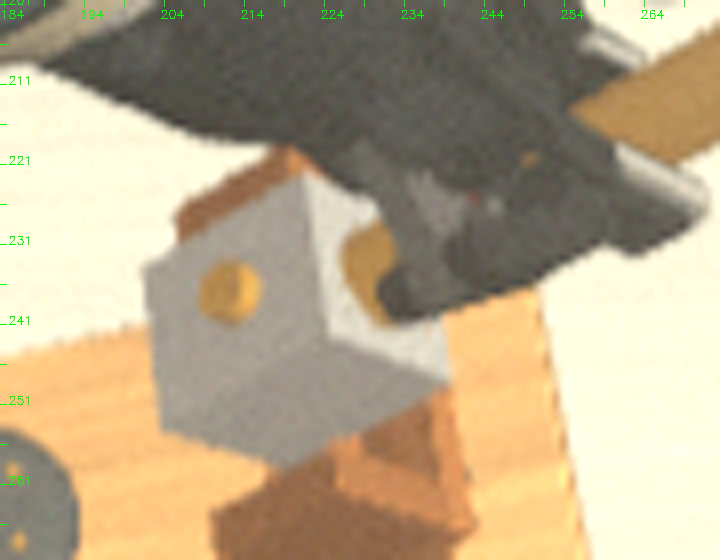

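```bash
python3 - <<'E'
from h import *
s=manip.read_state();R0=Rn.from_rotvec(s["eef_rot"]).as_matrix();gp=s["tool_pos"]-.019*R0[:,2]
for ox in(.012,.027):
  for oz in(-.04,-.01,.019):
    print(ox,oz,[proj("scene",gp+R0@[ox,t,oz]).round(0).tolist() for t in(0,.011,.02,.03)])
E
```

```text
0.012 -0.04 [[248.0, 218.0], [243.0, 221.0], [239.0, 223.0], [235.0, 225.0]]
0.012 -0.01 [[258.0, 223.0], [254.0, 226.0], [250.0, 228.0], [245.0, 230.0]]
0.012 0.019 [[268.0, 228.0], [263.0, 230.0], [260.0, 232.0], [255.0, 235.0]]
0.027 -0.04 [[249.0, 225.0], [244.0, 228.0], [240.0, 230.0], [236.0, 233.0]]
0.027 -0.01 [[260.0, 230.0], [255.0, 233.0], [251.0, 235.0], [247.0, 237.0]]
0.027 0.019 [[269.0, 235.0], [265.0, 237.0], [261.0, 239.0], [257.0, 242.0]]
```

```bash
python3 - <<'E'
import cv2
from g import g
im=cv2.imread('pics/scene_c.png'); g(im,205,200,65,50,12,'pics/c2.png')
E
```

```text
(no output)
```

View pics/c2.png

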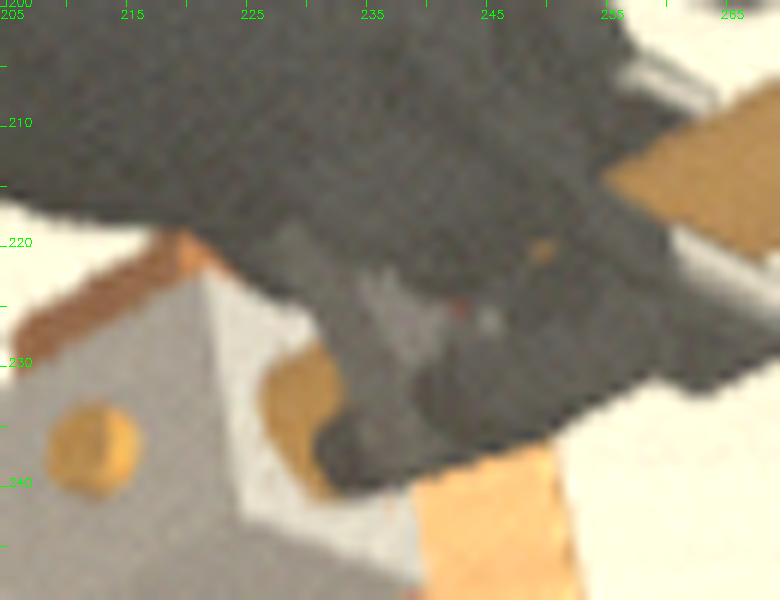

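Request:
move_arm([
  [[0, 0.004, 0, 0, 0, 0], [0, 0.008, 0, 0, 0, 0], [0, 0.011, 0, 0, 0, 0], [0, 0.014, 0, 0, 0, 0], [0, 0.016, 0, 0, 0, 0]],
])

```text
time_s: 9.07
tool_pos: [0.5704, -0.0838, 0.1018]
eef_rot: [-2.607, -0.249, 0.068]
ft_force: [-1.1, 2.3, -2.7]
finger_gap: 0.263
```

```bash
python3 look.py d|head -5
```

```text
9.075 [ 0.72  0.81 -0.67  1.65 -0.02  1.    0.37] [ 0.5704 -0.0838  0.1018] [-1.1  2.3 -2.7] [-0.1  -0.01 -0.05] 0.2629517779372288
nose [ 0.5853 -0.1611  0.0782] in mouth x,y,z mm [  0.    0.2 -23.2] px [221.3 241.3] [378.5 175.3]
band [ 0.5779 -0.1229  0.1007] in mouth x,y,z mm [ 0.   0.2 21.8] px [239.4 231.1] [364.2 175.6]
ang err deg [-0.01  0.06  0.02] tube.mz angle 0.026567096469015505
mouth px [230.4906366  236.02121941] [371.26461445 175.44259482]
```

Forces stay low. I'll continue to about 1 mm short.

Request:
move_arm([
  [[0, 0.004, 0, 0, 0, 0], [0, 0.008, 0, 0, 0, 0], [0, 0.011, 0, 0, 0, 0], [0, 0.014, 0, 0, 0, 0], [0, 0.017, 0, 0, 0, 0], [0, 0.0195, 0, 0, 0, 0], [0, 0.021, 0, 0, 0, 0], [0, 0.021, 0, 0, 0, 0]],
])

```text
time_s: 10.18
tool_pos: [0.574, -0.1025, 0.0909]
eef_rot: [-2.609, -0.248, 0.067]
ft_force: [2.0, 1.1, -3.9]
finger_gap: 0.259
```

```bash
python3 look.py e|head -5; python3 ov.py e;python3 - <<'E'
import cv2
from g import g
im=cv2.imread('pics/scene_e.png'); g(im,205,200,65,50,12,'pics/e2.png')
im=cv2.imread('pics/top_e.png'); g(im,330,150,65,50,12,'pics/e3.png')
E
```

```text
10.175 [ 0.73  0.83 -0.66  1.63 -0.01  1.01  0.39] [ 0.574  -0.1025  0.0909] [ 2.   1.1 -3.9] [-0.46 -0.25 -0.06] 0.25926788006669116
nose [ 0.5889 -0.1799  0.0674] in mouth x,y,z mm [ -0.   -0.  -45.2] px [212.6 246. ] [385.2 175.1]
band [ 0.5815 -0.1416  0.0899] in mouth x,y,z mm [-0.   0.  -0.2] px [230.4 236.1] [371.3 175.5]
ang err deg [ 0.05  0.03 -0.02] tube.mz angle 0.052817239740116435
mouth px [230.4906366  236.02121941] [371.26461445 175.44259482]
```

View pics/e2.png

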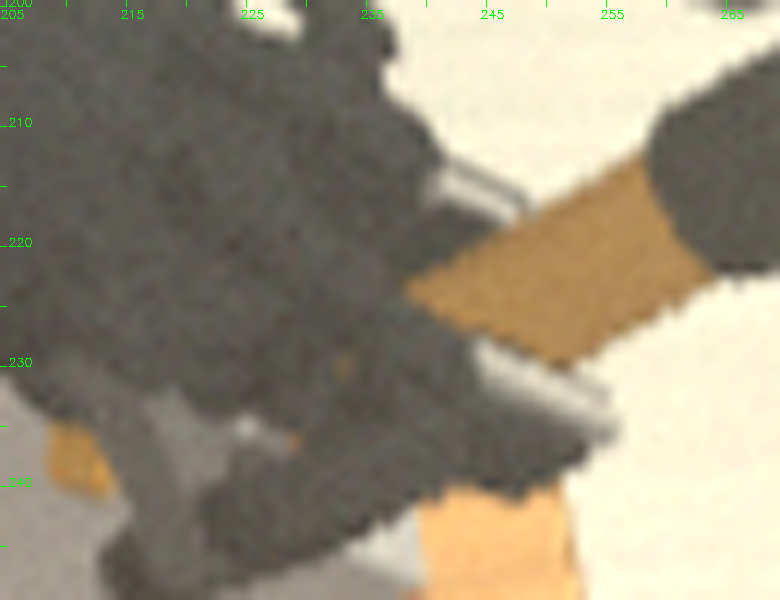

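View pics/e3.png

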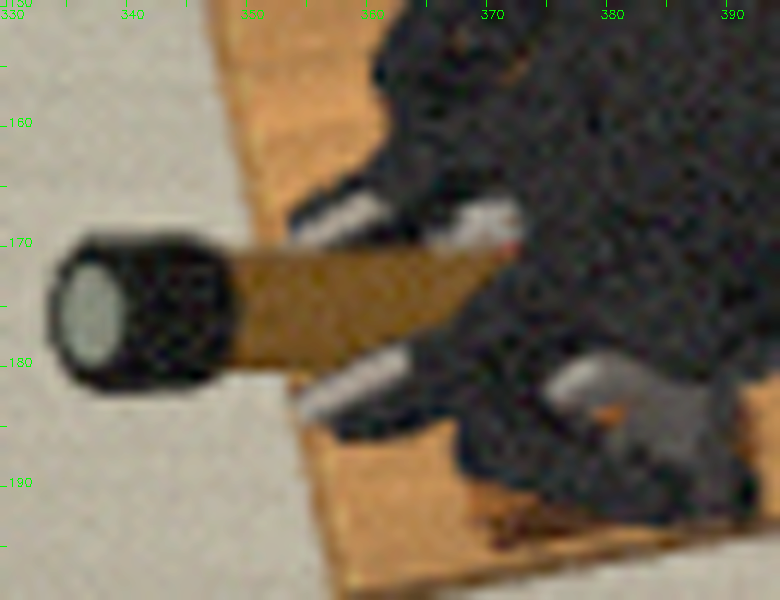

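Request:
move_arm([
  [[0, 0, 0, 0, 0, 0], [0, 0, 0, 0, 0, 0], [0, 0, 0, 0, 0, 0], [0, 0, 0, 0, 0, 0]],
], fingers=0.1)

```text
time_s: 10.78
tool_pos: [0.5741, -0.1026, 0.0911]
eef_rot: [-2.609, -0.248, 0.067]
ft_force: [0.3, -0.6, -0.0]
finger_gap: 0.552
```

Request:
move_arm([
  [[0, 0, -0.02, 0, 0, 0], [0, 0, -0.05, 0, 0, 0], [0, 0, -0.09, 0, 0, 0], [0, -0.03, -0.14, 0, 0, 0], [0, -0.08, -0.18, 0, 0, 0], [0, -0.14, -0.2, 0, 0, 0], [0, -0.2, -0.2, 0, 0, 0], [0, -0.2, -0.2, 0, 0, 0]],
])

```text
time_s: 11.78
tool_pos: [0.5598, -0.0249, 0.3682]
eef_rot: [-2.609, -0.26, 0.062]
ft_force: [1.2, 0.2, -0.9]
finger_gap: 0.553
```

```bash
python3 - <<'E'
from h import *
from g import *
s=manip.read_state(); print(s["time_s"],s["tool_pos"],s["ft_force"])
T=manip.get_image("top")[:,:,::-1];S=manip.get_image("scene")[:,:,::-1]
cv2.imwrite('pics/top_f.png',T);cv2.imwrite('pics/scene_f.png',S)
g(T,330,145,65,50,12,'pics/f_t.png'); g(S,205,200,65,50,12,'pics/f_s.png')
E
```

```text
11.775 [ 0.55979593 -0.02487744  0.36819895] [ 1.1709104   0.15664117 -0.91450833]
```

View pics/f_s.png

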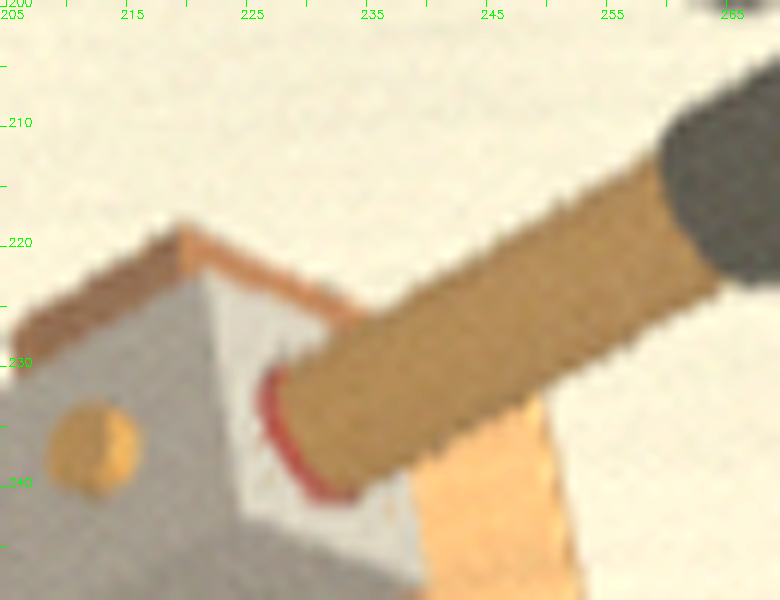

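View pics/f_t.png

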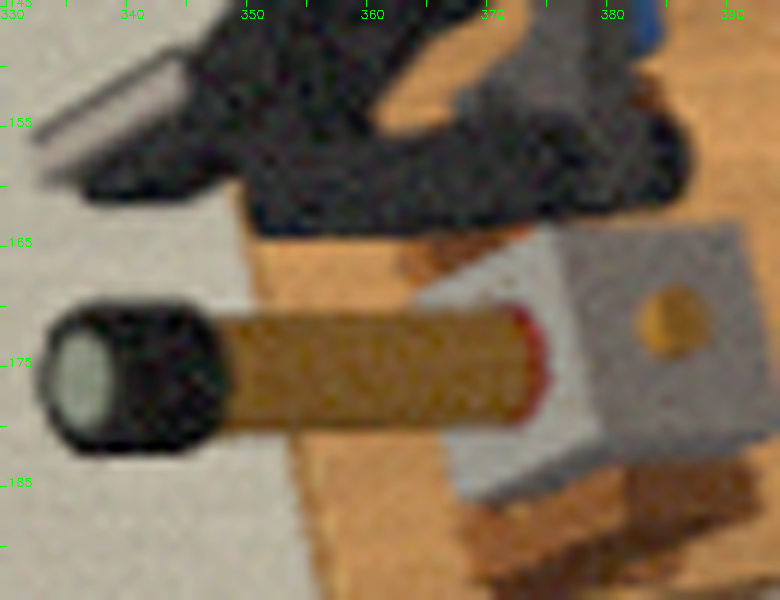

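```bash
python3 - <<'E'
from h import *
import cv2
yaw=.19; bx,by,mz,my=frames(yaw); m=np.array([.5815,-.1415,.09])
dc=np.array([.0525,-.9986,0]); oc=np.array([.486,.1675,.055])
def area(c,o,d,mm=.001):  # visible px area of 1mm band: axis px/mm x width px (silhouette)
    th=np.linspace(0,2*np.pi,90); u=np.cross(d,[0,0,1.]);u/=np.linalg.norm(u);v=np.cross(d,u)
    P=np.array([proj(c,o+t*d+.012*(np.cos(a)*u+np.sin(a)*v)) for t in(-.003,.003) for a in th])
    e=np.array([proj(c,o+.003*d)-proj(c,o-.003*d)])[0]; n=np.array([-e[1],e[0]])/np.linalg.norm(e)
    w=np.ptp(P@n); return np.linalg.norm(e)/6*w
for c in("scene","top"):
    r=[]
    for f,o,d in(("0",oc,dc),("_f",m,-mz)):
        im=cv2.imread(f"pics/{c}{f}.png").astype(float)[:,:,::-1]
        p=proj(c,o).astype(int); R=10
        w=im[p[1]-R:p[1]+R+1,p[0]-R:p[0]+R+1]
        R_,G,B=w[...,0],w[...,1],w[...,2]
        # brass reference: pixels on barrel 35 mm behind band
        q=proj(c,o-.03*d).round().astype(int); b=im[q[1]-1:q[1]+2,q[0]-1:q[0]+2].mean((0,1))
        k=(b[0]-b[1])/(b[1]-b[2]); F=(R_-G)-k*(G-B)
        F=np.where((F>8)&(R_-G>25),F,0)
        r.append((F.sum(),F.max(),area(c,o,d),b.round(),round(k,2)))
        print(c,f,r[-1]); print(F.astype(int)[4:17,3:19])
    print("visible mm naive",6*(r[1][0]/r[1][2])/(r[0][0]/r[0][2]), "brightness-corrected",6*(r[1][0]/r[1][2]/r[1][3][0])/(r[0][0]/r[0][2]/r[0][3][0]))
E
```

```text
scene 0 (np.float64(2158.6649214659687), np.float64(82.30890052356021), np.float64(5.171975194517266), array([137., 105.,  63.]), np.float64(0.74))
[[ 0  0  0  0  0  0 19 24 26  0  0  0  0  0  0  0]
 [ 0  0  0  0  0  0 45 74 74 27  0  0  0  0  0  0]
 [ 0  0  0  0  0  0 15 73 79 60  0  0  0  0  0  0]
 [ 0  0  0  0  0  0  0 65 82 80  0  0  0  0  0  0]
 [ 0  0  0  0  0  0  0 50 81 79 19  0  0  0  0  0]
 [ 0  0  0  0  0  0  0 42 76 78 39  0  0  0  0  0]
 [ 0  0  0  0  0  0  0 33 71 70 44  0  0  0  0  0]
 [ 0  0  0  0  0  0  0 22 61 68 43  0  0  0  0  0]
 [ 0  0  0  0  0  0  0 21 52 59 39  0  0  0  0  0]
 [ 0  0  0  0  0  0  0  9 51 54 31  0  0  0  0  0]
 [ 0  0  0  0  0  0  0 21 41 46 19  0  0  0  0  0]
 [ 0  0  0  0  0  0  0 17 23 19  0  0  0  0  0  0]
 [ 0  0  0  0  0  0  0  0  0  0  0  0  0  0  0  0]]
scene _f (np.float64(1153.8935483870969), np.float64(52.670967741935485), np.float64(5.846466765782294), array([120.,  94.,  59.]), np.float64(0.78))
[[ 0  0  0  0  0 19  0  0  0  0  0  0  0  0  0  0]
 [ 0  0  0  0 32 29  0  0  0  0  0  0  0  0  0  0]
 [ 0  0  0 20 43 10  0  0  0  0  0  
[... 1802 characters left out ...]
 0  0  0  0]
 [ 0  0  0  0  0  0  0  0  0  0  0  0  0  0  0  0]
 [ 0  0  0  0  0  0  0  0 14 49  0  0  0  0  0  0]
 [ 0  0  0  0  0  0  0  0  0 15 54  0  0  0  0  0]
 [ 0  0  0  0  0  0  0  0  0 12 43 22  0  0  0  0]
 [ 0  0  0  0  0  0  0  0  0  0 31 27  0  0  0  0]
 [ 0  0  0  0  0  0  0  0  0  0 29  0  0  0  0  0]
 [ 0  0  0  0  0  0  0  0  0  0 22 32  0  0  0  0]
 [ 0  0  0  0  0  0  0  0  0  0 26  0  0  0  0  0]
 [ 0  0  0  0  0  0  0  0  0  0 33  0  0  0  0  0]
 [ 0  0  0  0  0  0  0  0  0 21  0  0  0  0  0  0]
 [ 0  0  0  0  0  0  0  0  0  0  0  0  0  0  0  0]
 [ 0  0  0  0  0  0  0  0  0  0  0  0  0  0  0  0]]
visible mm naive 3.0141503458165935 brightness-corrected 4.120610599344204
```

```bash
python3 - <<'E'
from workcell import manip
s=manip.read_state(); print(s["time_s"],abs(s["dq"]).max()); print(manip.job_done())
E
```

```text
11.875 0.03341581435488395
the job is handed in; nothing more can be done
None
```

I took the large brass tube from its cradle and slid it nose first into the guide's bore. I let go with the rim on the red band, and handed in at 11.9 s of the 56 s. `job_done()` gives no verdict, so I have only my own checks to go on:

- **Depth:** the arm's position before release put the band's middle 0.2 mm inside the mouth plane. Afterwards the visible strip of red measured about 2.8–3.2 mm in the scene camera and 3.0–4.1 mm in the top camera. That puts the middle somewhere from level with the rim to about 1 mm outside it, against the 3 mm allowed. The two cameras disagree by up to about 1 mm; the top one is the less certain.
- **Line and sideways place:** before release, the arm's pose showed the tube within 0.1° of the slant I took for the bore. That bore position and turn came from the pictures, and the tube slid in freely. The wrist force readings I took between steps while pushing were below about 5 N.
- **After release:** the tube was seated in the bore in both pictures taken after I backed the gripper away. The arm was clear of the tube and the block.
- **Camera disagreement:** the two cameras differed by 2–3 mm on where things stood. I corrected for this using the gripped tube as a reference before inserting.
- **Not measured:** I didn't re-measure the loose camera parts at the end. The arm's path stayed above them, and I saw no sign of contact.

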